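# Read out a climate logger at the archive's docking station

## Robot

A 7-joint arm with a two-finger parallel gripper is mounted at the origin on the work surface. World frame = base frame: x ahead of the robot, y to its left, z up, the work surface at z = 0. Lengths are in m, angles in rad, forces in N, time in s.
With the tool pointing down it reaches from about 0.4 to 0.85 m from the base axis. Payload 10.4 kg.
Tool frame: the origin (TCP) lies between the finger pads; the fingertips stand 14 mm ahead of it and the grasp point (between the pads) lies 5 mm behind it (r.finger_overhang is the z of the fingertips in the tool frame, in m); z points along the fingers, y is the line along which they close (so a half turn about z gives the same grasp; the last joint's range is limited). The gripper opens to 87 mm and grips with 3 to 60 N. Pads are 19 mm wide; open, the fingers measure 117 mm over their backs; the gripper's body (75 mm by 190 mm) begins 51 mm behind the grasp point.
Start: joints at [-1.193, 0.332, -0.065, 1.46, 0.022, 1.35, -0.088], TCP at [0.244, 0.575, 0.237] pointing down, gripper open.
Joint ranges: [-2.6, 2.6], [-0.5, 2.12], [-1.47, 1.34], [0.16, 2.42], [-1.27, 4.41], [0.06, 2.06], [-2.6, 2.6]. Speed limits (rad/s): [2.22, 2.22, 2.79, 2.79, 3.14, 3.14, 3.14].

## Interface

Orientations are given as a unit quaternion [x, y, z, w].
In Python, from bench import r, optics gives the robot as it stands.
- The arm moves only by the shell command python3 -m pendant 'ROWS' [FORCE]. ROWS is JSON, a list of rows, each a list of 7 numbers: the closure, from -1 (fully open) to 1 (shut), then the shift along the tool's x, y, z scaled (see below), then the turn, a rotation vector about the tool's x, y, z scaled (see below). In form: [[grip, x, y, z, rx, ry, rz], ...]. A call has 1 to 8 rows; each row is the pose to reach, as a shift and turn from the pose commanded when the call began, along the tool's axes at that moment; what a row does not reach only later rows make up. The controller multiplies each number of a shift by 0.3 m and each number of a turn by 120 degrees. A row lasts 1/8 s, in which the tool goes at most 62.5 mm and 10.7 degrees, less where a joint would pass 70% of its speed; a pose out of reach is approached as far as the arm can. A call with a number of a shift or a turn outside -1 to 1 is refused whole. A call with a gripper value outside its range is refused whole. The fingers move at their own pace and stop on an object; FORCE is the grip in N (left out, the last holds). Time passes only in rows, so rows that repeat a pose let the fingers close. It gives the time, the measured TCP pose, the force, the opening and the grip force at its end, in the units of the state.
- r.read_state(): the state, without advancing time (a new reading comes with each control period).
- optics.camera(name): name is "side" or "top" or "wrist"; returns a dict with "pixels" (480x640x3 uint8, red, green, blue), "vfov" (degrees; the focal length in pixels is half the picture's height over the tangent of half this angle, whatever the lens; pixels are square), "cx", "cy" (the principal point, pixels), "rvec" (rotation vector, rad) and "tvec" (3), from world to camera coordinates, as OpenCV has them. Camera axes: x right, y down, z forward; pixel columns grow to the right and rows downward; lengths in m; the calibration is good to about 2 mm. A picture is of the moment at which its call begins. There is no depth.
- r.close_job(): hands the job in; it is judged then, once.
The state is a dict: "time": time; "joint_positions": joint angles; "joint_vel": joint speeds; "joint_torque": joint torques, N m; "ee_pos": TCP position; "eef_rot": TCP orientation; "ft_force": force on the tool from outside, world axes, zero at the start; "torque": the same for the moment, N m; "width": finger opening in m; "grip_force": force on a finger pad.
Only numpy, scipy, OpenCV 4.12 (cv2) and the standard library are available. Lean on these libraries where they do the work, as an engineer would, in place of code of your own. Each camera call takes 0.05 s, during which the arm holds its last target. There are 200 camera calls.

## Task

Slide or set the white climate logger with the green plunger so that its reading end (opposite the plunger) is flat against the black window on the front of the blue reading station, wholly within the window's width. Only then, with the station as the stop behind it, push the green plunger fully home so that it stays in. Leave the logger standing there against the window, and leave the orange logger and the other things where they are.

Things in the scene. Friction and masses are not known exactly. Their poses are not given: they have to be found in the camera images.
- logger: White loose box, 120 (x) x 56 (y) x 40 (z) mm, about 0.26 kg, flat on the table, left or right of the station (swapped at random with the orange one). Green band on top near the plunger. Origin: centre of its underside. +x points to its reading end (face at x = +60 mm), -x to the green plunger, z up. It slides under a push of 1 to 4 N, so the plunger goes in only with a stop behind it.
- read_end (a point): Centre of the logger's reading end, 60 mm ahead of the origin along x, 20 mm above its underside. Axes as the logger's.
- cap (a point): Centre of the outer face of the green plunger's round cap (28 mm diameter). With the plunger out it is 82 mm behind the logger's origin (22 mm proud of the end face) and 20 mm above the table; pushed home, 10 mm proud. Axes as the logger's: push along +x.
- plunger (a joint): How far the plunger is pushed in: 0 out (as it starts), 0.012 m home against its hard stop. It has no spring: it takes about 7 N to move and stays where it is left.
- station: Blue reading station bolted to the table, 90 (x) x 150 (y) x 90 (z) mm, with low steel screw tabs out to 103 mm either side. Origin: centre of its underside. Its front face, at x = -45 mm, looks along its own -x, roughly towards the robot, and carries the black window, 90 mm wide, centred across it; a black strip of that width on the top edge marks that side. Place and yaw differ each time.
- window (a point): Centre of the window's width on the front face, 20 mm above the table. x points into the station, y along the face, z up: a docked logger has the same directions of x and y as this frame.
- logger_orange: Bystander: a second logger of the same white case with an orange band and an orange plunger already in (10 mm proud). Origin: centre of its underside.
- stamp: Bystander: wooden block stamp with black knob, 70 x 35 x 88 mm. Origin: centre of its underside.
- ink_pad: Bystander: flat black ink pad, 110 x 70 x 18 mm. Origin: centre of its underside.
- stapler: Bystander: red and black stapler, 150 x 36 x 55 mm. Origin: centre of its underside.
- mug: Bystander: blue mug, 82 mm across, 95 mm high. Origin: centre of its underside.
- torch: Bystander: yellow and dark grey torch, 155 mm long, 40 mm thick, lying down. Origin: on the table under its middle.
There are look-alikes about, which are no part of the job. Leave any purple look-alike of the logger alone.

How it is judged:
At the end, for the whole second after the job is handed in: The logger stands flat on the table and at rest, its reading end against the station's window (gap under 4 mm, turned less than 0.1 rad from square, at most 18 mm off the window's middle), and the plunger is in by more than 10 of its 12 mm (x of read_end in the frame of window between -0.004 and 0.003 m and y of read_end in the frame of window between -0.018 and 0.018 m and angle between the x axis of read_end and the x axis of window, either way round below 0.1 rad and angle between logger's own z axis and vertical below 0.1 rad and height (world z) of logger below 0.006 m and value of joint plunger above 0.01 m and linear speed of logger below 0.02 m/s); the robot touches nothing.
It fails at once if the plunger is pushed in (more than 4 mm) while the reading end is not yet against the window (more than 10 mm off it, or more than 30 mm off its middle) (value of joint plunger above 0.004 m and (x of read_end in the frame of window below -0.01 m or y of read_end in the frame of window above 0.03 m or y of read_end in the frame of window below -0.03 m)).
It fails at once if the orange logger or another bystander is moved by more than 25 mm (distance of any of logger_orange, stamp, ink_pad, stapler, mug, torch from where it was at the start of the episode above 0.025 m).
It also fails if it takes over 45 s, if anything falls off the work surface, if the arm or the gripper's body presses on something with over 40 N, if the wrist force passes 120 N, or if a joint passes its speed limit or range.

## Working session

There is one attempt and no reset: what is moved stays moved. The work goes in short steps, Python scripts to look and compute and a shell command to move; the robot and the scene stay as the last step left them, time stands still between calls to the robot, and variables do not carry over. Pictures are saved under pics/ and viewed, at most 10 in all, crops included, and the job is handed in when it is done.

```bash
mkdir -p pics; python3 - <<'E'
from bench import r, optics
import cv2
for n in("top","side"):
    c=optics.camera(n); cv2.imwrite(f"pics/{n}0.png",c["pixels"][:,:,::-1])
    print(n,c["vfov"],c["cx"],c["cy"],c["rvec"],c["tvec"])
s=r.read_state(); print(s["time"],s["ee_pos"],s["eef_rot"],s["width"],s["ft_force"],r.finger_overhang)
E
```

```text
top 56.2174765554145 314.25115675663335 241.82762957745297 [ 2.10754965 -2.1127354   0.21529527] [0.02169745 0.5407914  0.97875607]
side 46.80671656599953 317.555543027809 239.0147244302804 [ 0.49466979  2.61969082 -1.35240517] [ 0.49212918 -0.1097242   1.71758622]
0.1 [0.24370809 0.57515218 0.23582411] [ 1.99066715e-01  9.79985712e-01 -6.59569143e-04 -1.09943566e-04] 0.0870052424241908 [ 0.31622322 -0.26271131 -0.1554302 ] 0.014
```

View pics/top0.png

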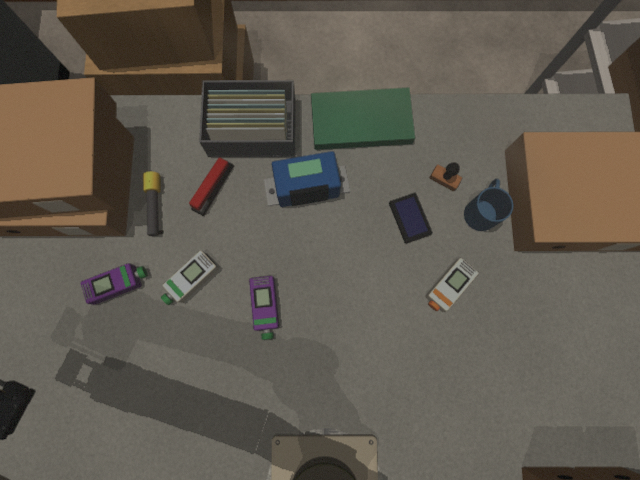

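View pics/side0.png

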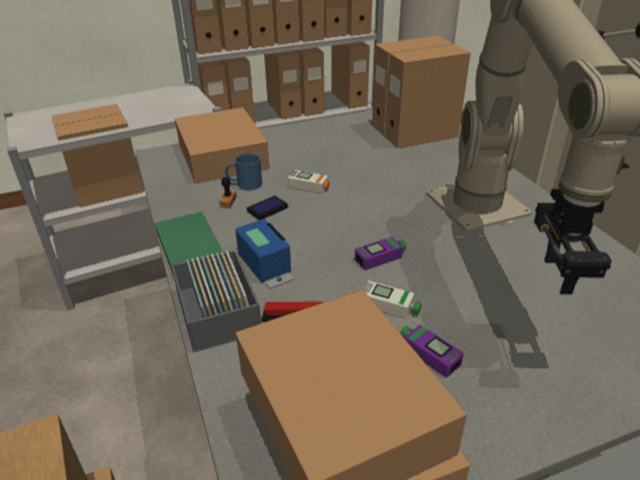

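Top view candidates: white with green plunger at (190,276), purple ones at (112,284) and (263,303), and white with orange at (452,286). By the description I choose (190,276), with its plunger at (166,298). The station is at (307,180), with its black window strip on the near edge at about (308,195). Next is a close crop.

```bash
cat > h.py <<'E'
import numpy as np, cv2
from bench import r, optics
def K(c):
    f=240/np.tan(np.radians(c["vfov"]/2)); return np.array([[f,0,c["cx"]],[0,f,c["cy"]],[0,0,1.]])
def back(c,uv,z):
    R=cv2.Rodrigues(np.array(c["rvec"]))[0]; t=np.array(c["tvec"])
    d=R.T@np.linalg.inv(K(c))@np.array([uv[0],uv[1],1.]); o=-R.T@t
    return o+d*(z-o[2])/d[2]
def proj(c,P):
    return cv2.projectPoints(np.array(P,float).reshape(-1,3),np.array(c["rvec"]),np.array(c["tvec"]),K(c),None)[0].reshape(-1,2)
E
python3 - <<'E'
from h import *
c=optics.camera("top"); im=c["pixels"][:,:,::-1]
a=cv2.resize(im[235:315,150:230],(400,400),interpolation=cv2.INTER_CUBIC)
b=cv2.resize(im[140:220,258:356],(490,400),interpolation=cv2.INTER_CUBIC)
cv2.imwrite("pics/crop.png",np.hstack([a,b[:,:400]]))
E
```

```text
(no output)
```

View pics/crop.png

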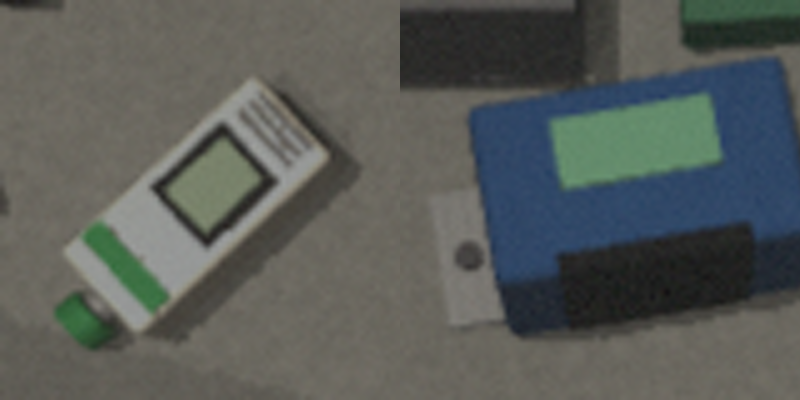

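The crop confirms a white case with a green band and green plunger at lower left, and the reading end at upper right. The station window is on the near face. Now I fit poses from the corners.

```bash
cat > fit.py <<'E'
from h import *
from scipy.optimize import least_squares
def fit(c,L,uv,x0):
    L=np.array(L,float); uv=np.array(uv,float)
    def W(p):
        cs,s=np.cos(p[2]),np.sin(p[2]); return np.c_[p[0]+cs*L[:,0]-s*L[:,1],p[1]+s*L[:,0]+cs*L[:,1],L[:,2]]
    q=least_squares(lambda p:(proj(c,W(p))-uv).ravel(),x0); return q.x,q.fun.reshape(-1,2).round(1)
E
python3 - <<'E'
from fit import *
c=optics.camera("top")
lg=np.array([[252,80],[328,155],[66,250],[142,330]])/5+[149.6,234.6]
st=(np.array([[470,107],[782,58],[497,282],[517,335]])-[400,0])/5+[257.6,139.6]
g=back(c,lg.mean(0),.04); print("logger c",g,"screen up->",back(c,(307,150),.0)-back(c,(307,200),0))
rd=back(c,(lg[0]+lg[1])/2,.04)-back(c,(lg[2]+lg[3])/2,.04); y=np.arctan2(rd[1],rd[0]); print(np.linalg.norm(rd))
L=[[.06,.028,.04],[.06,-.028,.04],[-.06,.028,.04],[-.06,-.028,.04]]
print(fit(c,L,lg,[g[0],g[1],y]))
S=[[.045,.075,.09],[.045,-.075,.09],[-.045,.075,.09],[-.045,.075,.0]]
p,f=fit(c,S,st,[*back(c,(307,180),.09)[:2],0]);print(p,f)
print("front",p[:2]-.045*np.array([np.cos(p[2]),np.sin(p[2])]))
for n,uv in dict(purpleL=(112,284),purpleM=(263,303),purpMcap=(267,336),stapler=(210,186),staplerLow=(202,213),torch=(152,203)).items(): print(n,back(c,uv,.03)[:2].round(3))
E
```

```text
logger c [0.46608258 0.30963827 0.04      ] screen up-> [1.32465441e-01 1.76639769e-04 2.22044605e-16]
0.11414014602801607
(array([ 0.46658431,  0.30935963, -0.79066173]), array([[ 0.4, -1.9],
       [ 1.3, -0.1],
       [-1.3,  0.2],
       [-0.4,  1.6]]))
[0.69520389 0.0380322  0.15918983] [[-0.2 -1. ]
 [ 1.2 -1. ]
 [-0.1  0.7]
 [-0.9  1.2]]
front [0.65077287 0.03089887]
purpleL [0.448 0.49 ]
purpleM [0.403 0.139]
purpMcap [0.329 0.128]
stapler [0.686 0.274]
staplerLow [0.618 0.29 ]
torch [0.643 0.412]
```

```bash
cat > go.py <<'E'
import sys
from h import *
from scipy.spatial.transform import Rotation as Ro
# target x y z, tool-x heading
def go(x,y,z,a):
    s=r.read_state(); p=np.array(s["ee_pos"]); R=Ro.from_quat(s["eef_rot"])
    T=Ro.from_matrix(np.c_[[np.cos(a),np.sin(a),0],[np.sin(a),-np.cos(a),0],[0,0,-1]])
    d=R.inv().apply(np.array([x,y,z])-p); w=(R.inv()*T).as_rotvec()
    print("row",(d/.3).round(3),(w/np.radians(120)).round(3),"dist",np.linalg.norm(d).round(3),"deg",np.degrees(np.linalg.norm(w)).round(1),"F",np.round(s["ft_force"],1),"t",s["time"])
if __name__=="__main__": go(*map(float,sys.argv[1:]))
E
python3 go.py 0.4596 0.3164 0.15 2.351
```

```text
row [-0.999 -0.514  0.287] [-0.     0.     0.186] dist 0.348 deg 22.3 F [ 0.9 -0.5  0. ] t 0.2
```

```bash
python3 -m pendant '[[-1,-0.999,-0.514,0.287,0,0,0.186],[-1,-0.999,-0.514,0.287,0,0,0.186],[-1,-0.999,-0.514,0.287,0,0,0.186],[-1,-0.999,-0.514,0.287,0,0,0.186],[-1,-0.999,-0.514,0.287,0,0,0.186],[-1,-0.999,-0.514,0.287,0,0,0.186],[-1,-0.999,-0.514,0.287,0,0,0.186],[-1,-0.999,-0.514,0.287,0,0,0.186]]'
python3 - <<'E'
from fit import *
c=optics.camera("wrist"); cv2.imwrite("pics/w1.png",c["pixels"][:,:,::-1])
L=[[.06,.028,.04],[.06,-.028,.04],[-.06,.028,.04],[-.06,-.028,.04]]
p=[.4666,.3094,-.79]; cs,s=np.cos(p[2]),np.sin(p[2])
print(proj(c,[[p[0]+cs*a-s*b,p[1]+s*a+cs*b,z] for a,b,z in L]).round())
E
```

```text
time: 1.2
ee_pos: [0.4591, 0.3174, 0.1505]
eef_rot: [0.385, 0.923, 0.0, -0.0]
ft_force: [0.2, 0.5, 0.5]
width: 0.0874
grip_force: 0.0
[[358. 332.]
 [278. 332.]
 [364. 160.]
 [272. 160.]]
```

View pics/w1.png

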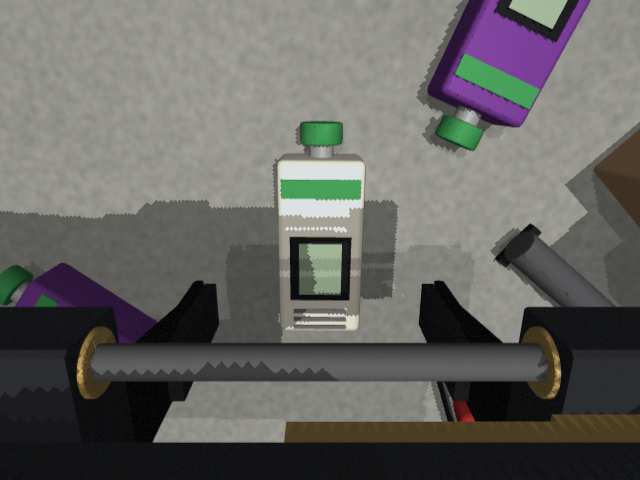

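The wrist view shows the green-plunger logger centred between the fingers: corners at (279,156), (364,156), (358,330) and (280,330), within 3 px of the prediction. The cap points away at (321,132). I descend and grip.

```bash
python3 -m pendant '[[-1,0,0,0.21,0,0,0],[-1,0,0,0.36,0,0,0],[-1,0,0,0.418,0,0,0],[-1,0,0,0.418,0,0,0],[1,0,0,0.418,0,0,0],[1,0,0,0.418,0,0,0],[1,0,0,0.418,0,0,0],[1,0,0,0.418,0,0,0]]' 25
python3 -m pendant '[[1,0,0,0,0,0,0],[1,0,0,0,0,0,0],[1,0,0,-0.1,0,0,0],[1,0,0,-0.2,0,0,0],[1,0,0,-0.2,0,0,0],[1,0,0,-0.2,0,0,0]]'
python3 -c "
import numpy as np
# window (0.6508,.0309) yaw .159 ; TCP 0.01 behind centre; 25 mm stand-off
d=.06+.01+.025;print(.6508-d*np.cos(.159),.0309-d*np.sin(.159))"
python3 go.py 0.557 0.0159 0.085 3.301
```

```text
time: 2.25
ee_pos: [0.4599, 0.3169, 0.0256]
eef_rot: [0.385, 0.923, 0.001, 0.0]
ft_force: [-1.9, -1.3, 3.4]
width: 0.0556
grip_force: 25.0
time: 3.0
ee_pos: [0.4589, 0.3161, 0.0838]
eef_rot: [0.385, 0.923, -0.001, -0.0]
ft_force: [-0.4, -0.2, -2.9]
width: 0.0561
grip_force: 25.0
0.5569983197455017 0.015858564515550403
row [-0.941 -0.472 -0.004] [-0.001 -0.    -0.453] dist 0.316 deg 54.4 F [-0.4 -0.2 -2.9] t 3.0
```

```bash
python3 -m pendant '[[1,-0.941,-0.472,-0.004,0,0,-0.453],[1,-0.941,-0.472,-0.004,0,0,-0.453],[1,-0.941,-0.472,-0.004,0,0,-0.453],[1,-0.941,-0.472,-0.004,0,0,-0.453],[1,-0.941,-0.472,-0.004,0,0,-0.453],[1,-0.941,-0.472,-0.004,0,0,-0.453],[1,-0.941,-0.472,-0.004,0,0,-0.453],[1,-0.941,-0.472,-0.004,0,0,-0.453]]'
python3 -m pendant '[[1,0,0,0.1,0,0,0],[1,0,0,0.15,0,0,0],[1,0,0,0.15,0,0,0],[1,0,0,0.15,0,0,0]]'
python3 go.py 0.557 0.0159 0.0265 3.301
python3 - <<'E'
from h import *
for n in("top","wrist"):
    c=optics.camera(n); cv2.imwrite(f"pics/{n}2.png",c["pixels"][:,:,::-1])
    im=c["pixels"][:,:,::-1]
    if n=="top": t=cv2.resize(im[140:280,240:380],(480,480),interpolation=cv2.INTER_CUBIC)
    else: w=im[:,:]
h=cv2.resize(w,(800-480,240)); o=np.zeros((480,800,3),np.uint8); o[:,:480]=t; o[:240,480:]=h; cv2.imwrite("pics/c2.png",o)
E
```

```text
time: 4.0
ee_pos: [0.5567, 0.0171, 0.085]
eef_rot: [-0.079, 0.997, 0.0, -0.001]
ft_force: [-0.3, -0.2, -3.6]
width: 0.0559
grip_force: 25.0
time: 4.5
ee_pos: [0.558, 0.0167, 0.0419]
eef_rot: [-0.079, 0.997, 0.0, 0.0]
ft_force: [1.2, -0.3, -1.9]
width: 0.0557
grip_force: 25.0
row [ 0.004 -0.002  0.051] [ 0.  0. -0.] dist 0.015 deg 0.1 F [ 1.2 -0.3 -1.9] t 4.5
```

View pics/c2.png

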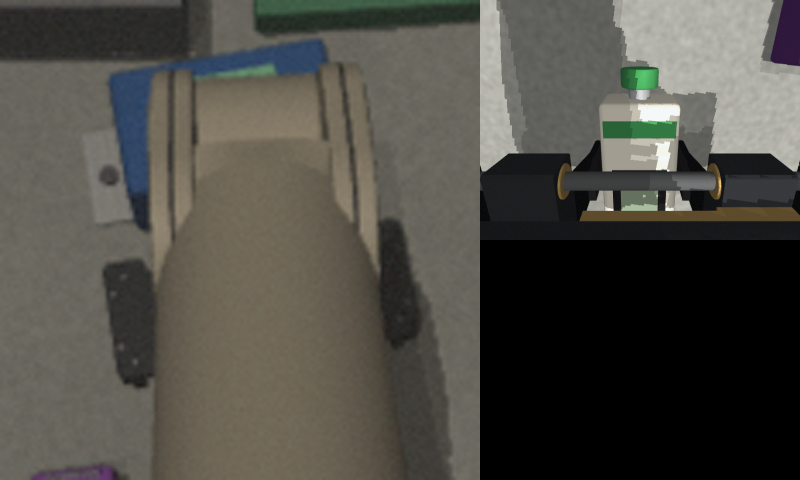

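The top view is blocked by the arm, and the wrist view shows the logger held square with its plunger out. I lower it to the table, then advance towards the window.

```bash
python3 -m pendant '[[1,0,0,0.05,0,0,0],[1,0,0,0.05,0,0,0],[1,-0.04,0,0.05,0,0,0],[1,-0.05,0,0.05,0,0,0],[1,-0.05,0,0.05,0,0,0]]'
python3 -m pendant '[[1,-0.01,0,0,0,0,0],[1,-0.02,0,0,0,0,0],[1,-0.02,0,0,0,0,0]]'
python3 -m pendant '[[1,-0.01,0,0,0,0,0],[1,-0.01,0,0,0,0,0]]'
```

```text
time: 5.22
ee_pos: [0.5727, 0.0188, 0.0261]
eef_rot: [-0.079, 0.997, 0.0, -0.0]
ft_force: [-0.5, -0.8, -2.4]
width: 0.0558
grip_force: 25.0
time: 5.6
ee_pos: [0.5786, 0.0198, 0.0263]
eef_rot: [-0.079, 0.997, 0.0, 0.0]
ft_force: [-0.1, -0.4, -2.4]
width: 0.056
grip_force: 25.0
time: 5.85
ee_pos: [0.5815, 0.0202, 0.0263]
eef_rot: [-0.079, 0.997, 0.0, 0.0]
ft_force: [-0.0, -0.1, -3.2]
width: 0.056
grip_force: 25.0
```

```bash
python3 -m pendant '[[1,0,0,0.004,0,0,0],[1,0,0,0.004,0,0,0]]' | grep -E "pos|ft"
for i in 1; do python3 -m pendant '[[1,-0.007,0,0.004,0,0,0],[1,-0.007,0,0.004,0,0,0]]' | grep -E "pos|ft"; done
python3 -m pendant '[[1,-0.007,0,0,0,0,0],[1,-0.007,0,0,0,0,0]]' | grep -E "pos|ft"
python3 -m pendant '[[1,-0.007,0,0,0,0,0],[1,-0.007,0,0,0,0,0]]' | grep -E "pos|ft"
```

```text
ee_pos: [0.5814, 0.0202, 0.0252]
ft_force: [0.2, 0.2, -0.0]
ee_pos: [0.5829, 0.0203, 0.0251]
ft_force: [-9.1, -1.3, 17.3]
ee_pos: [0.5833, 0.0203, 0.0249]
ft_force: [-18.6, -1.7, 23.2]
ee_pos: [0.5843, 0.0205, 0.0244]
ft_force: [-21.3, -2.6, 24.6]
```

Contact is felt at TCP x ≈ 0.583, against 0.582 predicted. I relieve the pressure, release, lift and look.

```bash
python3 -m pendant '[[1,0.014,0,-0.008,0,0,0],[-1,0.014,0,-0.008,0,0,0],[-1,0.014,0,-0.008,0,0,0],[-1,0.014,0,-0.008,0,0,0],[-1,0.014,0,-0.008,0,0,0]]'
python3 -m pendant '[[-1,0,0,-0.2,0,0,0],[-1,0,0,-0.4,0,0,0],[-1,0.2,0,-0.4,0,0,0],[-1,0.4,0,-0.4,0,0,0],[-1,0.5,0,-0.4,0,0,0],[-1,0.5,0,-0.4,0,0,0]]'
python3 - <<'E'
from h import *
o=[]
for n in("top","wrist"):
    c=optics.camera(n); im=c["pixels"][:,:,::-1]; cv2.imwrite(f"pics/{n}3.png",im)
    o.append(im[150:300,240:390] if n=="top" else im)
a=cv2.resize(o[0],(400,400),interpolation=cv2.INTER_CUBIC); b=cv2.resize(o[1],(400,300)); b=np.vstack([b,np.zeros((100,400,3),np.uint8)])
cv2.imwrite("pics/c3.png",np.hstack([a,b]))
E
```

```text
time: 7.48
ee_pos: [0.5835, 0.0206, 0.0262]
eef_rot: [-0.079, 0.997, 0.0, 0.0]
ft_force: [-0.8, -0.1, 0.6]
width: 0.0839
grip_force: 0.0
time: 8.22
ee_pos: [0.4339, -0.0035, 0.1465]
eef_rot: [-0.079, 0.997, 0.0, 0.0]
ft_force: [0.2, 0.6, -0.7]
width: 0.0871
grip_force: 0.0
```

View pics/c3.png

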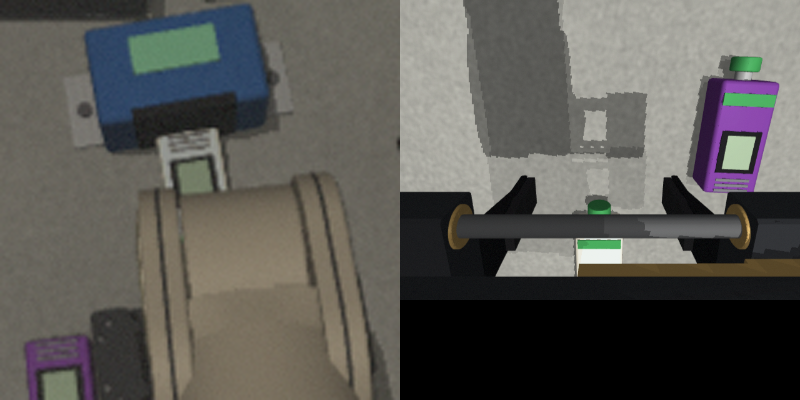

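The logger stands against the station, with the arm covering its rear. I take a larger crop to check how it sits on the window.

```bash
python3 - <<'E'
from h import *
im=cv2.imread("pics/top3.png")[148:223,264:349]
cv2.imwrite("pics/c4.png",cv2.resize(im,(680,600),interpolation=cv2.INTER_CUBIC))
E
```

```text
(no output)
```

View pics/c4.png

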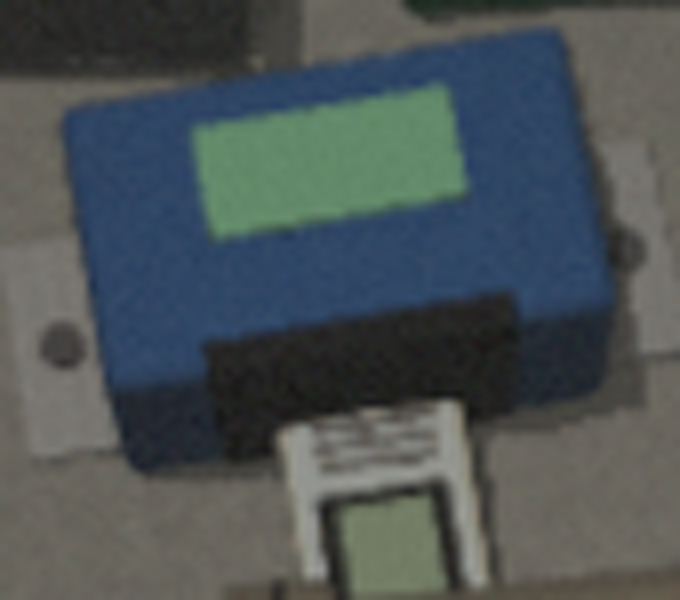

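Station corners in the crop are (65,108), (565,30), (612,305) and (108,388). The logger's end corners are at (280,430) and (462,400), parallel to the window and close to its middle. I check this numerically.

```bash
python3 - <<'E'
from fit import *
c=optics.camera("top")
px=lambda a:(np.array(a,float)+.5)/8-.5+[264,148]
S=[[.045,.075,.09],[.045,-.075,.09],[-.045,-.075,.09],[-.045,.075,.09],[-.045,.075,0]]
p,f=fit(c,S,px([[65,108],[565,30],[612,305],[108,388],[138,470]]),[.695,.038,.159]); print(p,f.tolist())
x=np.array([np.cos(p[2]),np.sin(p[2])]); y=np.array([-x[1],x[0]]); w=p[:2]-.045*x
for u in px([[280,430],[462,400]]): d=back(c,u,.04)[:2]-w; print(d@x,d@y)
print("window",w,"cap",w-.142*x)
E
python3 go.py 0.47 0.002 0.15 3.301
```

```text
[0.6956874  0.03882041 0.15946698] [[-0.7, -1.2], [0.6, -1.3], [1.5, 0.7], [-0.5, 0.5], [-1.1, 1.3]]
-0.0038047899736171438 0.02695416137871748
-0.003394711931823246 -0.028153778166846746
window [0.65125835 0.03167477] cap [0.51106004 0.00912631]
row [-0.114 -0.001 -0.011] [ 0.  0. -0.] dist 0.034 deg 0.1 F [ 0.4 -0.1 -0.7] t 8.375
```

The logger is square and 0.6 mm off the window's middle. Next I close the fingers and go down behind the cap.

```bash
python3 -m pendant '[[1,-0.06,0,0,0,0,0],[1,-0.115,0,0,0,0,0],[1,-0.115,0,0,0,0,0],[1,-0.115,0,0,0,0,0],[1,-0.115,0,0,0,0,0],[1,-0.115,0,0,0,0,0]]' 20
python3 -m pendant '[[1,0,0,0.2,0,0,0],[1,0,0,0.35,0,0,0],[1,0,0,0.415,0,0,0],[1,0,0,0.415,0,0,0],[1,0,0,0.415,0,0,0]]'
python3 go.py 0.4706 0.0026 0.022 3.301
python3 - <<'E'
from h import *
c=optics.camera("wrist"); cv2.imwrite("pics/w5.png",c["pixels"][:,:,::-1])
E
```

```text
time: 9.12
ee_pos: [0.4691, 0.0022, 0.1463]
eef_rot: [-0.079, 0.997, 0.0, 0.0]
ft_force: [-0.7, -0.4, -0.0]
width: 0.0353
grip_force: 0.0
time: 9.75
ee_pos: [0.47, 0.0023, 0.0228]
eef_rot: [-0.079, 0.997, 0.0, 0.001]
ft_force: [0.9, -0.9, -0.0]
width: 0.0004
grip_force: 0.0
row [-0.002  0.001  0.003] [ 0.     0.001 -0.   ] dist 0.001 deg 0.1 F [ 0.9 -0.9 -0. ] t 9.75
```

View pics/w5.png

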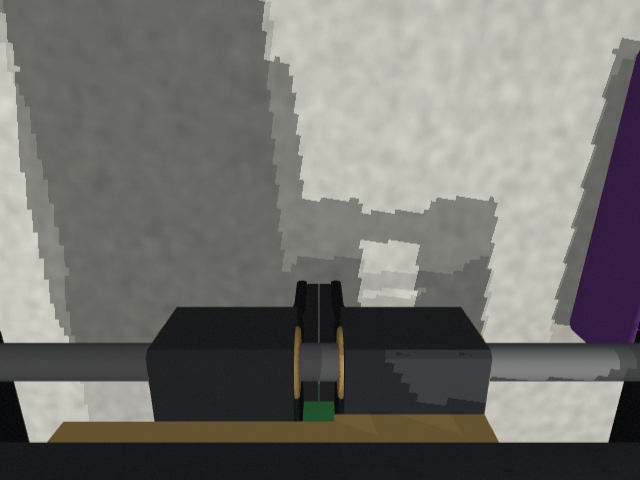

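The fingers are closed and in line, with the green cap directly ahead at (319,410). I advance carefully.

```bash
python3 -m pendant '[[1,-0.05,0,0,0,0,0],[1,-0.09,0,0,0,0,0],[1,-0.09,0,0,0,0,0]]' | grep -E "pos|ft"
python3 -m pendant '[[1,-0.01,0,0,0,0,0],[1,-0.02,0,0,0,0,0],[1,-0.02,0,0,0,0,0]]' | grep -E "pos|ft"
python3 -m pendant '[[1,-0.01,0,0,0,0,0],[1,-0.01,0,0,0,0,0]]' | grep -E "pos|ft"
python3 -m pendant '[[1,-0.01,0,0,0,0,0],[1,-0.01,0,0,0,0,0]]' | grep -E "pos|ft"
```

```text
ee_pos: [0.4973, 0.0068, 0.0219]
ft_force: [0.3, 0.1, -0.0]
ee_pos: [0.5016, 0.0074, 0.0216]
ft_force: [-0.5, -1.2, -0.1]
ee_pos: [0.5038, 0.0077, 0.0214]
ft_force: [-4.8, -1.3, 2.8]
ee_pos: [0.5067, 0.0082, 0.0214]
ft_force: [-5.5, -1.7, 3.4]
```

```bash
python3 -m pendant '[[1,-0.01,0,0,0,0,0],[1,-0.015,0,0,0,0,0],[1,-0.015,0,0,0,0,0]]' | grep -E "pos|ft"
python3 -m pendant '[[1,-0.01,0,0,0,0,0],[1,-0.01,0,0,0,0,0]]' | grep -E "pos|ft"
python3 -m pendant '[[1,-0.01,0,0,0,0,0],[1,-0.01,0,0,0,0,0]]' | grep -E "pos|ft"
python3 -m pendant '[[1,-0.01,0,0,0,0,0],[1,-0.01,0,0,0,0,0]]' | grep -E "pos|ft"
```

```text
ee_pos: [0.511, 0.0088, 0.0214]
ft_force: [-6.0, -1.6, 3.5]
ee_pos: [0.5135, 0.0092, 0.0212]
ft_force: [-8.3, -1.9, 3.7]
ee_pos: [0.5137, 0.0092, 0.0205]
ft_force: [-19.2, -2.8, 13.5]
ee_pos: [0.5138, 0.0091, 0.0197]
ft_force: [-30.6, -4.2, 18.6]
```

The travel from contact was about 12 mm, then a firm stop at 30 N: the plunger is home. I back off, lift away and check.

```bash
python3 -m pendant '[[1,0.04,0,0,0,0,0],[1,0.15,0,0,0,0,0],[1,0.25,0,-0.05,0,0,0],[1,0.25,0,-0.25,0,0,0],[1,0.25,0,-0.45,0,0,0],[1,0.25,0.2,-0.6,0,0,0],[1,0.25,0.4,-0.6,0,0,0],[1,0.25,0.6,-0.6,0,0,0]]'
python3 -m pendant '[[1,0,0.2,0,0,0,0],[1,0,0.4,0,0,0,0],[1,0,0.5,0,0,0,0],[1,0,0.5,0,0,0,0]]' | grep -E "pos|ft"
python3 - <<'E'
from h import *
c=optics.camera("top"); im=c["pixels"][:,:,::-1]
cv2.imwrite("pics/t6.png",im); cv2.imwrite("pics/c6.png",np.hstack([cv2.resize(im[150:270,250:370],(480,480),interpolation=cv2.INTER_CUBIC),cv2.resize(im,(320,240)).repeat(2,0)]))
E
```

```text
time: 13.18
ee_pos: [0.4198, 0.1732, 0.2032]
eef_rot: [-0.079, 0.997, 0.001, 0.002]
ft_force: [1.7, 0.2, 0.2]
width: 0.0003
grip_force: 0.0
ee_pos: [0.395, 0.3217, 0.2017]
ft_force: [0.3, -1.2, 0.2]
```

View pics/c6.png

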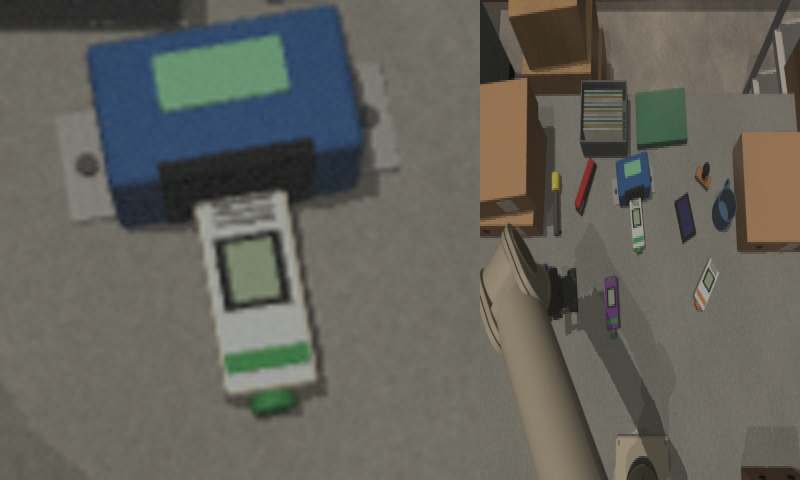

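The logger is square against the window, its reading end at about (243,197) in the crop. The plunger is in, with only a short green cap left at (274,402). The bystanders are where they were, so I hand in.

```bash
python3 -c "
from bench import r
print(r.close_job())"
```

```text
the job is handed in; nothing more can be done
None
```

The white logger stands square against the station's window, about 1 mm off its middle, with the green plunger pushed fully home; the bystanders were left where they were, and the job was handed in after about 14 of the 45 s (no verdict was returned).

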